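# Break the seal of the dry case and hold its lid ajar

## Task

The flat metal dry case on the worktop is kept shut by a hold-down arm across its lid. Swing the arm by its upright knob well clear of the lid, away from you and past the case's back, then take the lid by its bar handle, pull it free of its sticky seal and hold it just ajar, front edge raised about 25 mm, without letting it fly up to more than 50 mm. Finish while still holding the lid steady like that by its handle, and do not disturb the loose things beside the case.

Things in the scene. Friction and masses are not known exactly. Their poses are not given: they have to be found in the camera images.
- case: Fixed aluminium case, 120 x 150 mm, 60 mm high, on a dark base plate (150 x 190 x 6 mm) screwed to the worktop. Origin: under the case's centre, on the worktop; x from its front (nearest the robot) to its hinged back, y to its left, z up. Flat lid 124 x 154 x 8 mm, top at z = 70 mm.
- lid (a joint): Angle of the lid: 0 shut, grows as its front rises (rad, stop 1.2). With handle it weighs about 0.26 kg and falls shut when let go. A seal bead at the front takes roughly 10 to 20 N up at the handle to break, most in the first 3 mm, then eases, kicks up a little, and is free from 0.12 rad on. Front edge 25 mm up = 0.20 rad, 50 mm = 0.42 rad. An arm across the lid blocks it (foot 2 mm above it).
- lid_hinge (a point): Middle of the lid's hinge line, at case x = +60, y = 0, z = 62 mm; the line runs along case y.
- lid_handle (a point): Black horizontal round bar, 12 mm thick, 84 mm long along case y, on two 8 mm posts 72 mm apart, near the lid's front edge; free all round between the posts. This point: middle of the bar. With the lid shut it lies at case x = -40, y = 0, z = 110 mm (40 mm above the lid), 100 mm before the hinge line and 48 mm above it; it turns with the lid about that line.
- hold_arm (a joint): Angle of the hold-down arm about its upright post: 0 straight across the lid (pointing to case -y), grows as its free end swings toward the case's back (counter-clockwise from above), stop at 1.75 rad. Clear of the lid from about 1.15 rad on. Light friction keeps it where it is left.
- swing_pivot (a point): Post axis of the hold-down arm, at the left side of the case: case x = +10, y = +92, at the arm's top z = 86 mm. The arm is a dark steel bar 18 mm wide and 10 mm thick.
- swing_knob (a point): Upright black round knob, 20 mm in diameter, 50 mm tall (z = 86 to 136 mm), on the arm 100 mm from the post axis. This point lies on its axis, 14 mm below its top, at z = 122 mm.
- ring_gauge: Bystander: loose steel ring, 51 mm in diameter, 16 mm high, behind the case. Origin: centre of its underside.
- spare_lens: Bystander: loose black lens barrel, 37 mm in diameter, 47 mm high, right of the case toward its back. Origin: centre of its underside.
- tally_counter: Bystander: loose round counter with a side button, 54 x 47 x 22 mm, right of the case toward its front. Origin: centre of its underside.

How it is judged:
On the way, in this order (a step that is already met when the one before it is completed fails the run):
1. the hold-down arm is swung clear of the lid while the lid is still shut (value of joint hold_arm above 1.15 rad and value of joint lid below 0.06 rad), for 0.2 s.
2. the seal is broken, with the lid held by its handle (value of joint lid above 0.12 rad and contact force between the fingers and lid above 0.5 N and distance between the grasp point and lid_handle below 0.05 m), for 0.2 s.
At the end, for the whole second after the job is handed in: The lid stands still between 0.13 and 0.29 rad (front edge about 16 to 35 mm up), the fingers still hold its bar handle (tool point within 50 mm of the middle of the bar), the hold-down arm is clear of the lid (beyond 1.15 rad), and the loose things are within 15 mm of where they were (value of joint lid between 0.13 and 0.29 rad and velocity of joint lid between -0.05 and 0.05 rad/s and contact force between the fingers and lid above 0.5 N and value of joint hold_arm above 1.15 rad and distance of each of ring_gauge, spare_lens, tally_counter from where it was at the start of the episode below 0.015 m and distance between the grasp point and lid_handle below 0.05 m); the arm keeps its last pose, push and grip.
It fails at once if the lid flew up: front edge more than about 50 mm (value of joint lid above 0.43 rad).
It fails at once if a loose thing beside the case was disturbed (distance of any of ring_gauge, spare_lens, tally_counter from where it was at the start of the episode above 0.02 m).
It also fails if it takes over 42 s, if anything falls off the work surface, if the arm or the gripper's body presses on something with over 40 N, if the wrist force passes 120 N, or if a joint passes its speed limit or range.

## Robot

A 7-joint arm with a two-finger parallel gripper is mounted at the origin on a cart in front of the work surface, level with it; the furniture and walls round the work are solid. World frame = base frame: x ahead of the robot, y to its left, z up, the work surface at z = 0. Lengths are in m, angles in rad, forces in N, time in s.
With the tool pointing down it reaches from about 0.4 to 0.85 m from the base axis. Payload 10.4 kg.
Tool frame: the origin (TCP) lies between the finger pads, 19 mm behind the fingertips; this is the grasp point; z points along the fingers, y is the line along which they close (so a half turn about z gives the same grasp; the last joint's range is limited). The gripper opens to 85 mm and grips with 20 to 120 N. Pads are 22 mm wide; open, the fingers measure 114 mm over their backs; the gripper's body (76 mm by 85 mm) begins 54 mm behind the grasp point. The pads swing forward as they close: fully open they stand 13 mm farther back than shut.
Start: joints at [-1.329, 0.332, -0.065, 1.46, 0.022, 1.35, -0.088], TCP at [0.164, 0.603, 0.25] pointing down, gripper open.
Joint ranges: [-2.6, 2.6], [-0.5, 2.12], [-1.47, 1.34], [0.16, 2.42], [-1.27, 4.41], [0.06, 2.06], [-2.6, 2.6]. Speed limits (rad/s): [2.22, 2.22, 2.79, 2.79, 3.14, 3.14, 3.14].

## Interface

Orientations are given as a unit quaternion [x, y, z, w].
In Python, from workcell import get_obs, camera, hand_in gives the robot as it stands. The module is installed in compiled form; this text tells all that it offers.
- The arm moves only by the tool move_arm, never from a script. Its argument "plan" is a list of rows, each an object with "delta_pos": the shift along the tool's x, y, z in fractions of the full range, 1 being 600 mm, a list of three; "turn": the turn, a rotation vector about the tool's x, y, z in parts of the range, where 1.0 means 2 pi rad, a list of three; "fingers": the closure, from 0 (fully open) to 1 (shut). A call has 1 to 12 rows; each row is the pose to reach, as a shift and turn from the pose commanded when the call began, along the tool's axes at that moment; what a row does not reach only later rows make up. A row lasts 1/8 s, in which the tool goes at most 62.5 mm and 10.7 degrees, less where a joint would pass 70% of its speed; a pose out of reach is approached as far as the arm can. A shift or turn number past 1, either way, is cut back to 1. A call with a gripper value outside its range is refused whole. The fingers move at their own pace and stop on an object; "force" is the grip in N (left out, the last holds). Time passes only in rows, so rows that repeat a pose let the fingers close. It gives the time, the measured TCP pose, the force, the opening and the grip force at its end, in the units of the state.
- get_obs(): the state, without advancing time (a new reading comes with each control period).
- camera(name): name is "side" or "top"; returns a dict with "color" (420x560x3 uint8, red, green, blue), "range_z" (420x560 float32, m along the optical axis (not along the pixel's ray), 0 where there is no reading), "fx", "fy", "cx", "cy" (pixels), "R" (3x3) and "t" (3): a world point X has camera coordinates R X + t. Camera axes: x right, y down, z forward; pixel columns grow to the right and rows downward; lengths in m; the calibration is good to about 2 mm. A picture is of the moment at which its call begins.
- hand_in(): hands the job in; it is judged then, once.
The state is a dict: "clock": time; "joint_pos": joint angles; "joint_velocities": joint speeds; "tau": joint torques, N m; "position": TCP position; "ee_rot": TCP orientation; "ft_force": force on the tool from outside, world axes, zero at the start; "torque": the same for the moment, N m; "grip_width": opening from 0.0 (shut) to 1.0 (fully open); "grasp_force": force on a finger pad.
Only numpy, scipy, OpenCV 4.12 (cv2) and the standard library are available. Lean on these libraries where they do the work, as an engineer would, in place of code of your own. Each camera call takes 0.05 s, during which the arm holds its last target. There are 200 camera calls.

## Working session

There is one attempt and no reset: what is moved stays moved. The work goes in short steps, Python scripts to look and compute and a tool call to move; the robot and the scene stay as the last step left them, time stands still between calls to the robot, and variables do not carry over. Pictures are saved under pics/ and viewed, at most 10 in all, crops included, and the job is handed in when it is done.

Besides the shell and the picture viewer there is one more tool, called after "Call:" by a JSON object that holds its "api" and its "payload". move_arm: Moves the arm, as the interface text tells. Its arguments: {"type":"object","properties":{"plan":{"type":"array","items":{"type":"object","properties":{"delta_pos":{"type":"array","items":{"type":"number"}},"turn":{"type":"array","items":{"type":"number"}},"fingers":{"type":"number"}}}},"force":{"type":"number"}},"required":["plan"]}

```bash
mkdir -p pics
python3 - <<'E'
from workcell import get_obs,camera
import cv2,numpy as np,pickle
o=get_obs();print({k:np.round(v,3).tolist() for k,v in o.items()})
d={}
for n in("top","side"):
    c=camera(n);d[n]=c;cv2.imwrite(f"pics/{n}0.png",c["color"][:,:,::-1])
    print(n,c["fx"],c["cx"],c["cy"],np.round(c["R"],3).tolist(),np.round(c["t"],3))
pickle.dump(d,open("d0.pkl","wb"))
E
```

```text
{'clock': 0.0, 'joint_pos': [-1.329, 0.333, -0.065, 1.461, 0.022, 1.35, -0.089], 'joint_velocities': [-0.0, 0.003, 0.0, 0.001, 0.001, -0.002, -0.001], 'tau': [0.001, -62.546, 0.05, -39.159, 0.016, 0.01, -0.0], 'position': [0.163, 0.603, 0.249], 'ee_rot': [0.132, 0.991, -0.001, -0.0], 'ft_force': [-0.009, 0.633, -0.125], 'torque': [0.026, 0.008, -0.025], 'grasp_force': 0.0, 'grip_width': 1.003}
top 469.6354733879691 280.2614990361534 205.1053996349249 [[0.058, -0.998, 0.001], [-0.967, -0.056, -0.247], [0.247, 0.014, -0.969]] [0.067 0.562 0.809]
side 487.57274577904894 282.33659185421567 205.03081520582032 [[-0.876, -0.483, 0.021], [-0.338, 0.581, -0.741], [0.345, -0.656, -0.672]] [0.512 0.201 0.811]
```

View pics/top0.png

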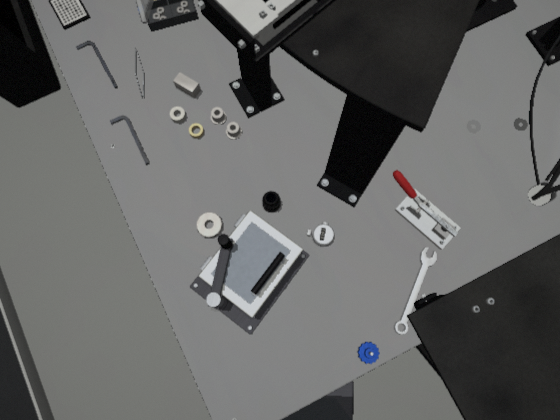

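View pics/side0.png

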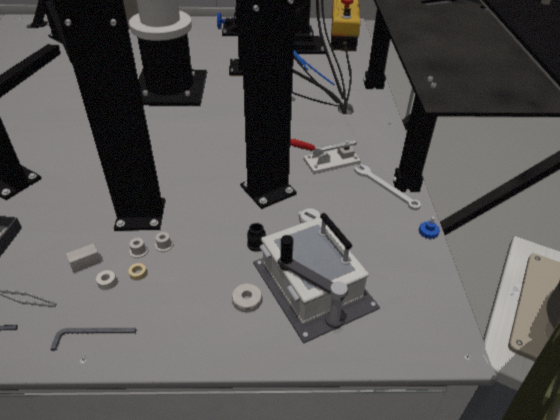

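The top view shows the case at about (253,268), the bar from (283,255) to (255,290), the knob at (225,241) and the post at (213,300). The ring is at (209,225), the lens at (271,201) and the counter at (322,235). In the side view the bar runs (323,217) to (348,246), the knob is at (287,245) and the post at (339,290). The hold-down arm already stands part-way round.

```bash
cat > h.py <<'E'
import numpy as np,cv2
def ray(c,p):
    d=c["R"].T@np.array([(p[0]-c["cx"])/c["fx"],(p[1]-c["cy"])/c["fy"],1.]);return -c["R"].T@c["t"],d
def plane(c,p,z):
    o,d=ray(c,p);return o+d*(z-o[2])/d[2]
def tri(a,p,b,q):
    P=[c["R"].astype(float) for c in(a,b)]
    M=[np.array([[c["fx"],0,c["cx"]],[0,c["fy"],c["cy"]],[0,0,1]])@np.c_[c["R"],c["t"]] for c in(a,b)]
    X=cv2.triangulatePoints(M[0],M[1],np.array(p,float).reshape(2,1),np.array(q,float).reshape(2,1)).ravel();return X[:3]/X[3]
def cloud(c):
    v,u=np.mgrid[:420,:560];z=c["range_z"]
    X=np.stack([(u-c["cx"])/c["fx"]*z,(v-c["cy"])/c["fy"]*z,z],-1)
    return (X-c["t"])@c["R"]
def blobs(c,win,thr=45,amin=15):
    x0,y0,x1,y1=win;g=c["color"][y0:y1,x0:x1].max(2)
    n,l,s,ce=cv2.connectedComponentsWithStats((g<thr).astype(np.uint8));r=[]
    for i in range(1,n):
        if s[i,4]<amin:continue
        pts=np.argwhere(l==i)[:,::-1]+[x0,y0]
        rc=cv2.minAreaRect(pts.astype(np.float32));r.append((s[i,4],ce[i]+[x0,y0],rc))
    return r
E
python3 - <<'E'
import pickle,numpy as np,cv2
from h import *
d=pickle.load(open("d0.pkl","rb"));T,S=d["top"],d["side"]
for n,c,w in(("top",T,(195,190,335,325)),("side",S,(240,205,385,330))):
    for t in (25,45):
        for a,ce,rc in blobs(c,w,t):print(n,t,a,ce.round(1),np.round(cv2.boxPoints(rc),0).tolist())
    x0,y0,x1,y1=w
    cv2.imwrite(f"pics/{n}_crop.png",cv2.resize(c["color"][y0:y1,x0:x1,::-1],None,fx=5.,fy=4.4 if 0 else 5.,interpolation=cv2.INTER_CUBIC)[:600*1] if 0 else cv2.resize(c["color"][y0:y1,x0:x1,::-1],None,fx=4,fy=4,interpolation=cv2.INTER_CUBIC))
CT,CS=cloud(T),cloud(S)
for n,C,ps in(("T",CT,[(225,240),(213,299),(283,255),(269,273),(255,290),(262,250),(209,214),(271,201),(322,235),(340,188),(315,53),(420,128),(415,320),(480,270),(255,40)]),("S",CS,[(287,240),(339,289),(323,217),(336,231),(348,246),(412,105),(500,100)])):
    for p in ps:print(n,p,C[p[1],p[0]].round(3))
for a,b in(((225,240),(287,240)),((213,299),(339,289)),((283,255),(323,217)),((255,290),(348,246))):print(tri(T,a,S,b).round(3))
E
```

```text
top 25 25 [331.2 191.4] [[326.0, 190.0], [334.0, 190.0], [334.0, 194.0], [326.0, 194.0]]
top 25 266 [270.9 201.3] [[263.0, 192.0], [279.0, 192.0], [279.0, 211.0], [263.0, 211.0]]
top 25 61 [227.2 244.8] [[221.0, 239.0], [231.0, 239.0], [231.0, 248.0], [221.0, 248.0]]
top 25 56 [266.3 271.1] [[251.0, 290.0], [280.0, 253.0], [281.0, 253.0], [253.0, 290.0]]
top 25 74 [269.3 273.7] [[254.0, 292.0], [282.0, 255.0], [284.0, 256.0], [256.0, 293.0]]
top 45 30 [331.1 191.5] [[326.0, 190.0], [334.0, 190.0], [334.0, 195.0], [326.0, 195.0]]
top 45 291 [271.  201.6] [[263.0, 192.0], [280.0, 192.0], [280.0, 211.0], [263.0, 211.0]]
top 45 160 [225.1 242.2] [[215.0, 240.0], [223.0, 233.0], [235.0, 245.0], [228.0, 253.0]]
top 45 300 [267.5 273.1] [[251.0, 290.0], [280.0, 252.0], [285.0, 256.0], [256.0, 294.0]]
top 45 245 [278.4 287.5] [[254.0, 316.0], [299.0, 256.0], [303.0, 259.0], [258.0, 319.0]]
top 45 89 [225.6 304.2] [[219.0, 308.0], [222.0, 296.0], [233.0, 299.0], [230.0, 311.0]]
side 25 15 [262.6 205.6] [[259.0, 205.0], [267.0, 205.0], [267.0, 207.0], [259.0, 207.0]]
side 25 133 [335.4 231.1] 
[... 911 characters left out ...]
111 0.114]
T (255, 290) [0.395 0.132 0.118]
T (262, 250) [0.471 0.128 0.069]
T (209, 214) [0.544 0.24  0.016]
T (271, 201) [0.57  0.118 0.047]
T (322, 235) [0.514 0.015 0.021]
T (340, 188) [ 0.615 -0.019  0.009]
T (315, 53) [0.63  0.066 0.465]
T (420, 128) [ 0.55  -0.049  0.462]
T (415, 320) [ 0.358 -0.1    0.25 ]
T (480, 270) [ 0.467 -0.299 -0.003]
T (255, 40) [0.638 0.132 0.472]
S (287, 240) [0.473 0.195 0.135]
S (339, 289) [0.374 0.208 0.091]
S (323, 217) [0.455 0.098 0.113]
S (336, 231) [0.422 0.118 0.114]
S (348, 246) [0.392 0.138 0.112]
S (412, 105) [ 0.803 -2.154 -0.921]
S (500, 100) [ 0.26  -0.197  0.249]
[0.475 0.189 0.129]
[0.376 0.206 0.088]
[0.459 0.089 0.104]
[0.394 0.133 0.106]
```

View pics/top_crop.png

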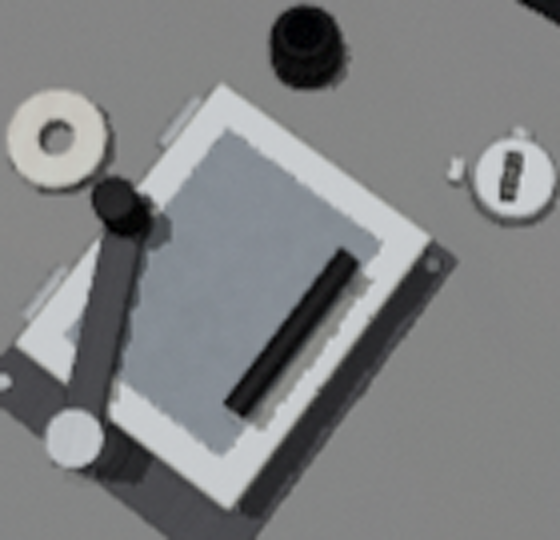

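View pics/side_crop.png

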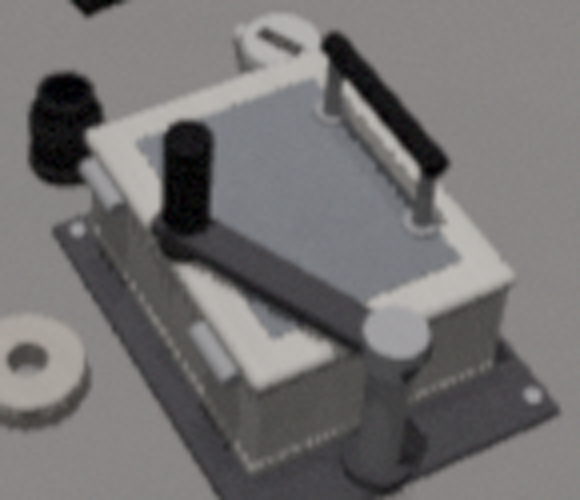

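The measurements agree with the sizes in the text. The bar middle is at about (0.425, 0.113, 0.11), with case yaw about 55.7°. The post is at (0.376, 0.206), and the text geometry predicts (0.377, 0.206). The knob is at (0.474, 0.189), 99.5 mm from the post, so hold_arm is about 0.43 rad. I'll move above the knob now.

The rows are not in the units I measure in: shifts go in shares of 600 mm and turns go in shares of 2 pi rad. I convert before sending: -0.409 m / 0.6 = -0.6817, -0.395 m / 0.6 = -0.6583.

Call:
{"api": "move_arm", "payload": {"plan": [{"delta_pos":[-0.0833,-0.0667,0],"turn":[0,0,0],"fingers":0.2},{"delta_pos":[-0.1667,-0.13,0],"turn":[0,0,0],"fingers":0.2},{"delta_pos":[-0.25,-0.195,0],"turn":[0,0,0],"fingers":0.2},{"delta_pos":[-0.3333,-0.26,0],"turn":[0,0,0],"fingers":0.2},{"delta_pos":[-0.4083,-0.3183,0],"turn":[0,0,0],"fingers":0.2},{"delta_pos":[-0.4833,-0.3767,0],"turn":[0,0,0],"fingers":0.2},{"delta_pos":[-0.55,-0.4283,0.0167],"turn":[0,0,0],"fingers":0.2},{"delta_pos":[-0.6167,-0.48,0.0333],"turn":[0,0,0],"fingers":0.2},{"delta_pos":[-0.6583,-0.5117,0.0583],"turn":[0,0,0],"fingers":0.2},{"delta_pos":[-0.6817,-0.53,0.0817],"turn":[0,0,0],"fingers":0.2},{"delta_pos":[-0.6817,-0.53,0.0817],"turn":[0,0,0],"fingers":0.2},{"delta_pos":[-0.6817,-0.53,0.0817],"turn":[0,0,0],"fingers":0.2}], "force": 25}}

```text
clock: 1.6
position: [0.4747, 0.1903, 0.2014]
ee_rot: [0.132, 0.991, 0.0, -0.0]
ft_force: [-0.4, 0.2, 0.1]
grip_width: 0.804
grasp_force: 0.0
```

Converted, 0.08 m / 0.6 = 0.1333, 0.07 m / 0.6 = 0.1167.

Call:
{"api": "move_arm", "payload": {"plan": [{"delta_pos":[0,0,0.0417],"turn":[0,0,0],"fingers":0.2},{"delta_pos":[0,0,0.0833],"turn":[0,0,0],"fingers":0.2},{"delta_pos":[0,0,0.1167],"turn":[0,0,0],"fingers":0.2},{"delta_pos":[0,0,0.1333],"turn":[0,0,0],"fingers":0.2},{"delta_pos":[0,0,0.1333],"turn":[0,0,0],"fingers":0.2}]}}

```text
clock: 2.22
position: [0.4748, 0.1899, 0.1211]
ee_rot: [0.131, 0.991, -0.0, -0.0]
ft_force: [-1.1, -0.2, -0.2]
grip_width: 0.795
grasp_force: 0.0
```

Call:
{"api": "move_arm", "payload": {"plan": [{"delta_pos":[0,0,0],"turn":[0,0,0],"fingers":0.5},{"delta_pos":[0,0,0],"turn":[0,0,0],"fingers":0.65},{"delta_pos":[0,0,0],"turn":[0,0,0],"fingers":0.85},{"delta_pos":[0,0,0],"turn":[0,0,0],"fingers":0.9},{"delta_pos":[0,0,0],"turn":[0,0,0],"fingers":0.9}], "force": 25}}

```text
clock: 2.85
position: [0.4754, 0.1895, 0.1215]
ee_rot: [0.132, 0.991, 0.0, 0.0]
ft_force: [-0.5, -0.5, 6.5]
grip_width: 0.225
grasp_force: 25.7
```

Converted, 0.0812 m / 0.6 = 0.1353, 0.0764 m / 0.6 = 0.1273, -0.73 rad / 6.2832 = -0.1162.

Call:
{"api": "move_arm", "payload": {"plan": [{"delta_pos":[0.0027,0.0172,0],"turn":[0,0,-0.0116],"fingers":0.9},{"delta_pos":[0.007,0.0342,0],"turn":[0,0,-0.0232],"fingers":0.9},{"delta_pos":[0.0132,0.0505,0],"turn":[0,0,-0.0349],"fingers":0.9},{"delta_pos":[0.021,0.066,0],"turn":[0,0,-0.0465],"fingers":0.9},{"delta_pos":[0.0305,0.0807,0],"turn":[0,0,-0.0581],"fingers":0.9},{"delta_pos":[0.0413,0.0943,0],"turn":[0,0,-0.0697],"fingers":0.9},{"delta_pos":[0.0537,0.1067,0],"turn":[0,0,-0.0813],"fingers":0.9},{"delta_pos":[0.0672,0.1178,0],"turn":[0,0,-0.0929],"fingers":0.9},{"delta_pos":[0.0818,0.1273,0],"turn":[0,0,-0.1046],"fingers":0.9},{"delta_pos":[0.0973,0.1353,0],"turn":[0,0,-0.1162],"fingers":0.9},{"delta_pos":[0.0973,0.1353,0],"turn":[0,0,-0.1162],"fingers":0.9},{"delta_pos":[0.0973,0.1353,0],"turn":[0,0,-0.1162],"fingers":0.9}]}}

```text
clock: 4.35
position: [0.4409, 0.2832, 0.1215]
ee_rot: [-0.23, 0.973, 0.0, 0.001]
ft_force: [4.2, 2.1, 4.1]
grip_width: 0.227
grasp_force: 25.8
```

Converted, -0.08 m / 0.6 = -0.1333, -0.06 m / 0.6 = -0.1.

Call:
{"api": "move_arm", "payload": {"plan": [{"delta_pos":[0,0,0],"turn":[0,0,0],"fingers":0.5},{"delta_pos":[0,0,0],"turn":[0,0,0],"fingers":0.2},{"delta_pos":[0,0,0],"turn":[0,0,0],"fingers":0.2},{"delta_pos":[0,0,-0.05],"turn":[0,0,0],"fingers":0.2},{"delta_pos":[0,0,-0.1],"turn":[0,0,0],"fingers":0.2},{"delta_pos":[0,0,-0.1333],"turn":[0,0,0],"fingers":0.2},{"delta_pos":[0,0,-0.1333],"turn":[0,0,0],"fingers":0.2}]}}

```text
clock: 5.22
position: [0.4405, 0.2833, 0.2022]
ee_rot: [-0.23, 0.973, 0.001, 0.001]
ft_force: [-0.2, 0.2, -1.0]
grip_width: 0.8
grasp_force: 0.0
```

Run:
```python
from workcell import get_obs,camera
from h import *
from scipy.spatial.transform import Rotation as R
o=get_obs();print(np.round(o["position"],4),np.round(o["joint_pos"],2),R.from_quat(o["ee_rot"]).as_matrix().round(3).tolist())
a=[camera(n) for n in("top","side")]
im=np.hstack([a[0]["color"][170:340,170:350],a[1]["color"][190:360,220:400]])
cv2.imwrite("pics/after.png",cv2.resize(im[:,:,::-1],None,fx=2.2,fy=2.2))
for n,c,w in(("top",a[0],(240,240,300,310)),("side",a[1],(305,205,385,260))):
    for ar,ce,rc in blobs(c,w,45,80):print(n,ar,ce.round(1),np.round(cv2.boxPoints(rc),1).tolist())
```

```text
[0.4405 0.2833 0.2022] [-0.81  0.14  0.17  1.8  -0.02  1.2   1.4 ] [[-0.894, -0.448, 0.002], [-0.448, 0.894, 0.002], [-0.002, 0.001, -1.0]]
top 301 [267.4 273.3] [[250.5, 290.29998779296875], [279.70001220703125, 252.0], [284.70001220703125, 255.89999389648438], [255.5, 294.1000061035156]]
side 225 [335.8 231.1] [[319.20001220703125, 216.39999389648438], [323.70001220703125, 212.60000610351562], [351.70001220703125, 245.6999969482422], [347.29998779296875, 249.5]]
```

View pics/after.png

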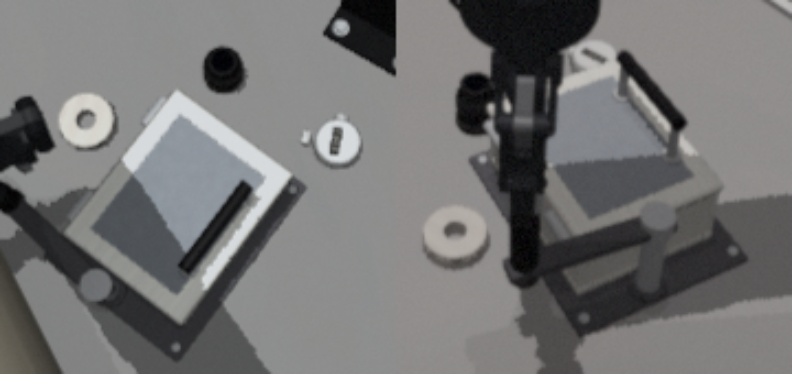

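The hold-down arm has swung past the case's back to about 1.47 rad: in the left half the knob is at (8,195) and the post at (97,285). The lid is shut, the bar is clear at (215,225), and the loose things haven't moved. Next I'll go above the bar with the tool turned across it.

Converted, -0.146 m / 0.6 = -0.2433, -0.131 m / 0.6 = -0.2183, 1.061 rad / 6.2832 = 0.1689.

Call:
{"api": "move_arm", "payload": {"plan": [{"delta_pos":[0.015,-0.0243,0],"turn":[0,0,0.0169],"fingers":0.2},{"delta_pos":[0.03,-0.0487,0],"turn":[0,0,0.0337],"fingers":0.2},{"delta_pos":[0.045,-0.073,0],"turn":[0,0,0.0506],"fingers":0.2},{"delta_pos":[0.06,-0.0973,0],"turn":[0,0,0.0675],"fingers":0.2},{"delta_pos":[0.075,-0.1217,0],"turn":[0,0,0.0844],"fingers":0.2},{"delta_pos":[0.09,-0.146,0],"turn":[0,0,0.1014],"fingers":0.2},{"delta_pos":[0.105,-0.17,0],"turn":[0,0,0.1183],"fingers":0.2},{"delta_pos":[0.12,-0.195,0],"turn":[0,0,0.1351],"fingers":0.2},{"delta_pos":[0.135,-0.2183,0],"turn":[0,0,0.152],"fingers":0.2},{"delta_pos":[0.15,-0.2433,0],"turn":[0,0,0.1689],"fingers":0.2},{"delta_pos":[0.15,-0.2433,0],"turn":[0,0,0.1689],"fingers":0.2},{"delta_pos":[0.15,-0.2433,0],"turn":[0,0,0.1689],"fingers":0.2}]}}

```text
clock: 6.82
position: [0.4248, 0.1127, 0.2005]
ee_rot: [0.292, 0.956, -0.0, -0.0]
ft_force: [-0.4, 0.7, -0.2]
grip_width: 0.798
grasp_force: 0.0
```

Converted, 0.09 m / 0.6 = 0.15, 0.075 m / 0.6 = 0.125.

Call:
{"api": "move_arm", "payload": {"plan": [{"delta_pos":[0,0,0.0417],"turn":[0,0,0],"fingers":0.2},{"delta_pos":[0,0,0.0833],"turn":[0,0,0],"fingers":0.2},{"delta_pos":[0,0,0.125],"turn":[0,0,0],"fingers":0.2},{"delta_pos":[0,0,0.15],"turn":[0,0,0],"fingers":0.2},{"delta_pos":[0,0,0.15],"turn":[0,0,0],"fingers":0.2}]}}

```text
clock: 7.45
position: [0.4245, 0.1123, 0.1102]
ee_rot: [0.293, 0.956, -0.001, -0.001]
ft_force: [-0.8, -0.4, -0.1]
grip_width: 0.799
grasp_force: 0.0
```

Run:
```python
from workcell import get_obs,camera
from h import *
from scipy.spatial.transform import Rotation as R
o=get_obs();print(np.round(o["position"],4),np.round(o["ft_force"],1),R.from_quat(o["ee_rot"]).as_matrix().round(3).tolist())
a=[camera(n) for n in("top","side")]
im=np.hstack([a[0]["color"][170:340,170:350],a[1]["color"][190:360,220:400]])
cv2.imwrite("pics/grasp.png",cv2.resize(im[:,:,::-1],None,fx=2.2,fy=2.2))
```

```text
[0.4245 0.1123 0.1102] [-0.8 -0.4 -0.1] [[-0.828, 0.56, -0.002], [0.56, 0.828, -0.001], [0.001, -0.002, -1.0]]
```

View pics/grasp.png

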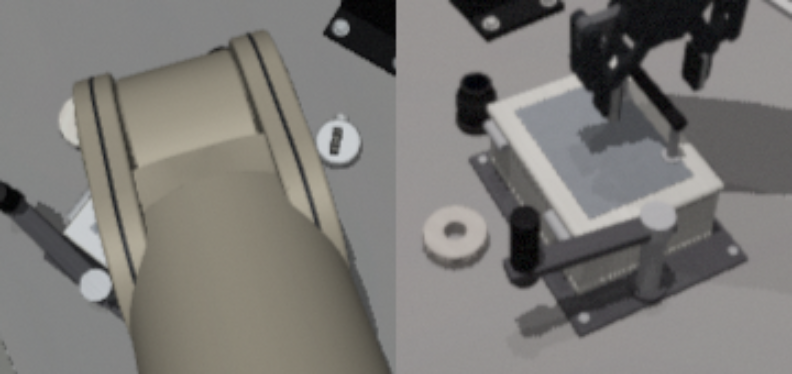

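The fingers straddle the bar, one on each side at (605,95) and (700,75) in the right half. The hold-down arm is clear. I'll close the grip.

Call:
{"api": "move_arm", "payload": {"plan": [{"delta_pos":[0,0,0],"turn":[0,0,0],"fingers":0.5},{"delta_pos":[0,0,0],"turn":[0,0,0],"fingers":0.7},{"delta_pos":[0,0,0],"turn":[0,0,0],"fingers":0.8},{"delta_pos":[0,0,0],"turn":[0,0,0],"fingers":0.95},{"delta_pos":[0,0,0],"turn":[0,0,0],"fingers":1.0},{"delta_pos":[0,0,0],"turn":[0,0,0],"fingers":1.0}], "force": 60}}

```text
clock: 8.3
position: [0.4256, 0.1128, 0.1114]
ee_rot: [0.293, 0.956, 0.001, 0.001]
ft_force: [3.5, 4.5, 1.0]
grip_width: 0.115
grasp_force: 58.5
```

Converted, -0.0088 m / 0.6 = -0.0147, -0.0074 m / 0.6 = -0.0123, 0.09 rad / 6.2832 = 0.0143.

Call:
{"api": "move_arm", "payload": {"plan": [{"delta_pos":[0,0.0012,-0.0025],"turn":[0.0024,0,0],"fingers":1.0},{"delta_pos":[0,0.0025,-0.005],"turn":[0.0048,0,0],"fingers":1.0},{"delta_pos":[0,0.0038,-0.0075],"turn":[0.0072,0,0],"fingers":1.0},{"delta_pos":[0,0.0052,-0.0098],"turn":[0.0095,0,0],"fingers":1.0},{"delta_pos":[0,0.0065,-0.0123],"turn":[0.0119,0,0],"fingers":1.0},{"delta_pos":[0,0.0078,-0.0147],"turn":[0.0143,0,0],"fingers":1.0},{"delta_pos":[0,0.0078,-0.0147],"turn":[0.0143,0,0],"fingers":1.0}]}}

```text
clock: 9.18
position: [0.4281, 0.1166, 0.1197]
ee_rot: [0.293, 0.955, -0.043, -0.013]
ft_force: [4.1, 4.1, -2.8]
grip_width: 0.114
grasp_force: 60.7
```

Converted, -0.0116 m / 0.6 = -0.0193, -0.0102 m / 0.6 = -0.017, 0.12 rad / 6.2832 = 0.0191.

Call:
{"api": "move_arm", "payload": {"plan": [{"delta_pos":[0,0.0012,-0.0025],"turn":[0.0024,0,0],"fingers":1.0},{"delta_pos":[0,0.0025,-0.005],"turn":[0.0048,0,0],"fingers":1.0},{"delta_pos":[0,0.0038,-0.0075],"turn":[0.0072,0,0],"fingers":1.0},{"delta_pos":[0,0.0052,-0.0098],"turn":[0.0095,0,0],"fingers":1.0},{"delta_pos":[0,0.0065,-0.0123],"turn":[0.0119,0,0],"fingers":1.0},{"delta_pos":[0,0.0078,-0.0147],"turn":[0.0143,0,0],"fingers":1.0},{"delta_pos":[0,0.0093,-0.017],"turn":[0.0167,0,0],"fingers":1.0},{"delta_pos":[0,0.0108,-0.0193],"turn":[0.0191,0,0],"fingers":1.0},{"delta_pos":[0,0.0108,-0.0193],"turn":[0.0191,0,0],"fingers":1.0},{"delta_pos":[0,0.0108,-0.0193],"turn":[0.0191,0,0],"fingers":1.0},{"delta_pos":[0,0.0108,-0.0193],"turn":[0.0191,0,0],"fingers":1.0}]}}

```text
clock: 10.55
position: [0.432, 0.1225, 0.1303]
ee_rot: [0.292, 0.951, -0.1, -0.031]
ft_force: [5.4, 5.1, -6.7]
grip_width: 0.115
grasp_force: 60.3
```

Run:
```python
from workcell import get_obs,camera
from h import *
o=get_obs();print(np.round(o["position"],4),np.round(o["ft_force"],1),np.abs(o["joint_velocities"]).max().round(4))
c=camera("side")
cv2.imwrite("pics/ajar.png",cv2.resize(c["color"][170:340,220:420,::-1],None,fx=3.5,fy=3.5))
C=cloud(c)
# lid surface slope in case frame: grey/white points above 62 mm within lid footprint
ex=np.array([.5615,.8275]);ey=np.array([-.8275,.5615]);b=np.array([.4255,.1127])+.04*ex
P=C.reshape(-1,3);x=(P[:,:2]-b)@ex;y=(P[:,:2]-b)@ey
m=(abs(x)<.055)&(abs(y)<.07)&(P[:,2]>.06)&(P[:,2]<.10)&(c["color"].reshape(-1,3).min(1)>75)
f=np.polyfit(x[m],P[m,2],1);r=P[m,2]-np.polyval(f,x[m]);k=abs(r)<.006
f=np.polyfit(x[m][k],P[m,2][k],1);print(m.sum(),k.sum(),"slope",f,"lid angle",-np.arctan(f[0]))
```

```text
[0.432  0.1225 0.1303] [ 5.4  5.1 -6.7] 0.0025
3011 3009 slope [-0.20294892  0.08175824] lid angle 0.20022944992947184
```

View pics/ajar.png

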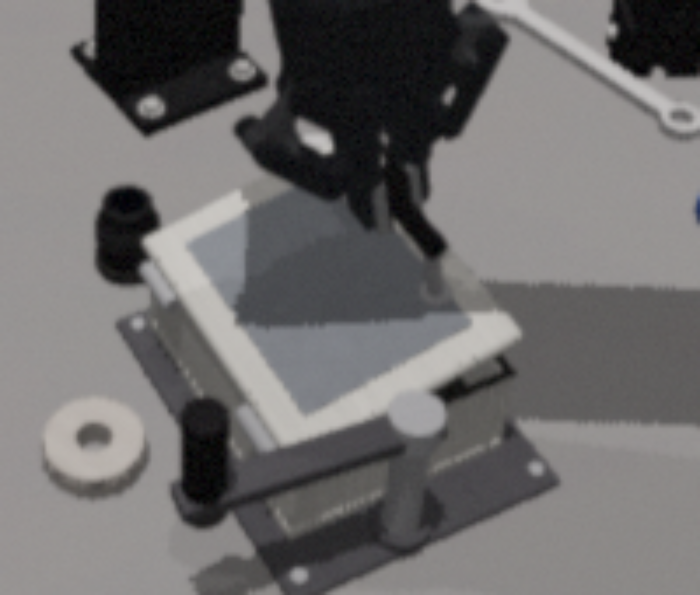

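The picture shows the lid ajar, with its front-left corner raised at (515,335) and the fingers on the bar at (400,210). The depth fit gives a lid angle of 0.20 rad, the arm is still, the hold-down arm is clear, and the loose things are in place. I'll hand in.

```bash
python3 -c "from workcell import hand_in;print(hand_in())"
```

```text
the job is handed in; nothing more can be done
None
```

I handed the job in with the gripper holding the lid still by its bar handle at about 0.20 rad (front edge about 25 mm up). The hold-down arm was at about 1.47 rad, and the loose things looked unmoved in the camera views; the hand-in returned no verdict.

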